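Safe reset of the mixer's emergency stop

ROBOT

A 6-joint arm with a two-finger parallel gripper is mounted at the origin on a cart in front of the work surface, level with it; the furniture and walls round the work are solid. World frame = base frame: x ahead of the robot, y to its left, z up, the work surface at z = 0. Lengths are in m, angles in rad, forces in N, time in s.
With the tool pointing down it reaches from about 0.4 to 0.825 m from the base axis. Payload 7 kg.
Tool frame: the origin (TCP) lies midway between the tips of the shut fingers; the grasp point (between the pads) lies 19 mm behind it; z points along the fingers, y is the line along which they close (so a half turn about z gives the same grasp; the last joint's range is limited). The gripper opens to 88 mm and grips with 3 to 60 N. Pads are 19 mm wide; open, the fingers measure 130 mm over their backs; the gripper's body (78 mm by 193 mm) begins 47 mm behind the grasp point.
Start: joints at [1.518, 0.359, 0.012, 0, -1.224, -0.288], TCP at [0.226, 0.636, 0.227] pointing down, gripper open.
Joint ranges: [-3.07, 3.07], [-1.43, 2.12], [-1.02, 1.25], [-3.03, 1.67], [-3.05, -0], [-3.03, 3.03]. Speed limits (rad/s): [2.39, 2.39, 3.01, 3.14, 3.14, 3.14].

INTERFACE

Orientations are given as [roll, pitch, yaw] about the fixed x, y, z axes, in that order (R = Rz(yaw) Ry(pitch) Rx(roll)).
In Python, from station import get_state, grab_frame, calibration, job_done, boxes_of, regions_of, spot_point gives the robot as it stands. The module is installed in compiled form; this text tells all that it offers.
- The arm moves only by the tool arm_command, never from a script. Its argument "commands" is a list of rows, each an object of numbers: "tx", "ty", "tz": the shift along the tool's x, y, z each as a share of 25 cm, from -1 to 1; "twist": the turn about the tool's z as a share of 180 degrees, from -1 to 1. A call has exactly 8 rows; each row is the pose to reach, as a shift and turn from the pose commanded when the call began, along the tool's axes at that moment, turning the shorter way round; what a row does not reach only later rows make up. A row lasts 1/12 s, in which the tool goes at most 41.7 mm and 7.16 degrees, less where a joint would pass 70% of its speed; a pose out of reach is approached as far as the arm can. A call with a number of a shift or a turn outside -1 to 1 is refused whole. A call with a gripper value outside its range is refused whole. "claw" is the opening, from 0 (shut) to 1 (fully open), set as the call begins (left out, the last holds). The fingers move at their own pace and stop on an object; "grip_force" is the grip in N (left out, the last holds). Time passes only in rows, so rows that repeat a pose let the fingers close, or fill a call up. It gives the time, the measured TCP pose, the force, the opening and the grip force at its end, in the units of the state.
- get_state(): the state, without advancing time (a new reading comes with each control period).
- grab_frame(name): name is "scene" or "top" or "wrist"; returns the picture (384x512x3 uint8, red, green, blue); there is no depth.
- calibration(name): a dict with "camera_matrix" (3x3 intrinsics, pixels), "extrinsics" (4x4, takes a point from camera to world coordinates). Camera axes: x right, y down, z forward; pixel columns grow to the right and rows downward; lengths in m; the calibration is good to about 2 mm. The wrist camera is an equidistant fisheye: a pixel r from the principal point sees the ray r / f radians off the axis. A picture is of the moment at which its call begins: read the wrist's pose just before it. calibration takes no time and is no camera call; for the wrist camera it gives the pose at the moment of the call.
- job_done(): hands the job in; it is judged then, once.
Trained networks look in the newest picture that a camera, given by its name, has taken for a name from the list of things; names that differ only in an ending like _2 or _b are one class to them, and where a whole thing is asked for, a point or a joint stands for the part that bears it (a point fixed in the world has none). Each returns a list of dicts, best first, with "score" (0 to 1); they miss things now and then, are a little off and sometimes report something else, mostly with a low value. They report only what shows in the picture. A call takes as long as a camera call. They do not tell look-alikes from the thing itself.
- boxes_of(query, camera): "rect" ([left, top, right, bottom] in pixels, round what is visible of it).
- regions_of(query, camera): "region" (384x512 bool, what is visible of it) and "rect" ([left, top, right, bottom] in pixels, round what is visible of it).
- spot_point(query, camera): "uv" ([column, row] in pixels: a listed point, or the origin of a listed thing).
The state is a dict: "t": time; "q": joint angles; "qd": joint speeds; "joint_efforts": joint torques, N m; "eef_pos": TCP position; "ee_rot": TCP orientation; "force": force on the tool from outside, world axes, zero at the start; "moment": the same for the moment, N m; "width": finger opening in m; "gripper_force": force on a finger pad.
Only numpy, scipy, OpenCV 4.12 (cv2) and the standard library are available. Lean on these libraries where they do the work, as an engineer would, in place of code of your own. Each camera call takes 0.05 s, during which the arm holds its last target. There are 200 camera calls.

TASK

Go through the safe reset of the mixer: press the red emergency-stop button on the slanted yellow box down until it stays latched and let go of it. With it still latched, swing the blue lever on the grey switch box all the way over from RUN (green dot) to OFF (white dot). Then turn the red button clockwise to reset it and let go, so that it springs fully up again; leave the lever at OFF and do not push the glassware, bottles and other things around.

Things in the scene. Friction and masses are not known exactly. Their poses are not given: they have to be found in the camera images.
- stop_station: emergency stop station, fixed to the bench: a yellow box (100 x 100 x 60 mm) held at a slant on a dark steel foot plate (140 x 110 x 12 mm); its 94 x 94 mm grey panel leans 25 degrees towards the station's front, so the panel's normal is 25 degrees from vertical. Origin: on the bench, under the middle of the yellow box; x points to the back of the station, y to its left, z up. Station and switch box may stand either way round, left or right
- stop_cap_top (a point): centre of the crown of the red mushroom head, moving down with it as it is pressed (it does not turn with it). z points straight out of the slanted panel (the press axis, outwards), x up the slope of the panel, y along the panel to the station's left. The head is a plain round cap 43 mm in diameter: crown at this point, side wall from 6 to 21 mm below it, underside 24 mm below it. White arrows on the crown show the turning direction
- stop_panel (a point): centre of the slanted panel surface under the red head, fixed; same axes as stop_cap_top. The crown stands 44 mm above it when the head is up, 33.5 mm when latched down. A flat yellow disc (62 mm) 1.5 mm proud surrounds it, and nothing else stands on the panel
- stop_press (a joint): how far the red head is pressed into the panel, m: 0 = fully up; the end of its travel is 0.013. The push needed rises from about 2 N at the top to 6 or 7 N at the bottom, where it meets a hard stop. Pressed 0.012 or more (practically to the bottom), it catches by itself and stays at about 0.0105 when let go. It springs up to 0 only when the head is turned to reset and let go
- stop_turn (a joint): turn of the red head, rad, growing clockwise as seen from outside looking at the panel; 0 = rest, end stop at 1.0. A light spring (0.02 to 0.06 Nm) brings it back to 0 in about a second when let go. Latched down, it is set free once it is turned past about 0.7; turning to the end stop is sure. Turned less, it springs back and stays latched. A firm grip keeps it from rising until the fingers open
- switch_box: run switch box, fixed to the bench: a low grey box, 130 (x) x 100 (y) x 46 mm tall, with a blue ball-ended lever on top. Origin: centre of its underside; x points to its back (along which the lever swings), y to its left. A green dot on its top marks the RUN end (front), a white dot the OFF end (back)
- run_lever_tip (a point): centre of the lever's blue ball (26 mm dia.), moving with the lever. The lever is a 10 mm rod; its pivot is on the box's middle line, 68 mm above the bench, and the ball is 85 mm from the pivot. A black block, 70 (x) x 50 (y) mm, round the pivot reaches 72 mm above the bench, the pivot boss 82 mm
- run_lever (a joint): lever angle, rad: 0 = leaning 0.5 rad from upright to the front of the box (RUN), 0.5 = upright, 1.0 = leaning 0.5 rad to the back, against its stop (OFF). It starts at or near RUN, moves with about 1 N at the ball and stays where it is left
- reagent_bottle_mid (a point): bystander: white round reagent bottle with a blue cap, 62 dia x 137 tall (mm); the point is its centre, half-way up. To be left alone
- amber_vial_mid (a point): bystander: small dark amber vial with a white cap, 42 dia x 87 tall, standing between the two control boxes (mm); the point is its centre, half-way up. To be left alone
- tape_roll_mid (a point): bystander: beige roll of tape lying flat, 69 dia x 19 tall, in front of the control boxes (mm); the point is its centre, half-way up. To be left alone
- beaker_mid (a point): bystander: glass beaker, 69 dia x 90 tall (mm); the point is its centre, half-way up. To be left alone
- amber_bottle_mid (a point): bystander: dark amber bottle with a blue cap, 56 dia x 109 tall (mm); the point is its centre, half-way up. To be left alone
Mind the look-alikes: they are no part of the job. Leave any turquoise look-alike of the switch_box alone.

How it is judged:
By the outcome, as a careful person would: the job done as asked, in the order asked, and still so for the second after the job is handed in, with the robot touching nothing.
It also fails if it takes over 58 s, if anything falls off the work surface, if the arm or the gripper's body presses on something with over 40 N, if the wrist force passes 120 N, or if a joint passes its speed limit or range.

## Working session

There is one attempt and no reset: what is moved stays moved. The work goes in short steps, Python scripts to look and compute and a tool call to move; the robot and the scene stay as the last step left them, time stands still between calls to the robot, and variables do not carry over. Pictures are saved under pics/ and viewed, at most 10 in all, crops included, and the job is handed in when it is done.

Besides the shell and the picture viewer there is one more tool, called after "Request:" by a JSON object that holds its "method" and its "body". arm_command: Moves the arm, as the interface text tells. Shift numbers are shares of 25 cm and turn numbers shares of 180 degrees, none past 1 either way. Its arguments: {"type":"object","properties":{"commands":{"type":"array"},"claw":{"type":"number"},"grip_force":{"type":"number"}},"required":["commands"]}

```bash
mkdir -p pics; cat > h.py <<'E'
import numpy as np, cv2
from station import *
from scipy.spatial.transform import Rotation as R
def save(cam,n):
    im=grab_frame(cam); cv2.imwrite(f'pics/{n}.png',im[:,:,::-1]); return im
def ray(cam,uv):
    c=calibration(cam);K=np.array(c['camera_matrix']);T=np.array(c['extrinsics'])
    a=np.array([(uv[0]-K[0,2])/K[0,0],(uv[1]-K[1,2])/K[1,1]])
    if cam=='wrist':
        r=np.linalg.norm(a); d=np.array([*(a/r*np.sin(r)),np.cos(r)])
    else: d=np.array([*a,1.])
    d=T[:3,:3]@d; return T[:3,3],d/np.linalg.norm(d)
def onz(cam,uv,z):
    o,d=ray(cam,uv); return o+d*(z-o[2])/d[2]
def tri(l):
    A=np.zeros((3,3));b=np.zeros(3);rs=[ray(*x) for x in l]
    for o,d in rs:
        P=np.eye(3)-np.outer(d,d);A+=P;b+=P@o
    p=np.linalg.solve(A,b); return p,[np.linalg.norm((np.eye(3)-np.outer(d,d))@(p-o)) for o,d in rs]
E
python3 - <<'E'
from h import *
a=save('scene','s0');b=save('top','t0')
cv2.imwrite('pics/both.png',cv2.resize(np.vstack([a,b]),None,fx=.78,fy=.78)[:,:,::-1])
for q in ['stop_station','stop_cap_top','stop_panel','switch_box','run_lever_tip','amber_vial_mid','tape_roll_mid','reagent_bottle_mid','beaker_mid','amber_bottle_mid']:
    for c in ['scene','top']:
        print(q,c,[(np.round(r['uv'],1).tolist(),round(r['score'],2)) for r in spot_point(q,c)[:3]])
print(get_state())
for c in ['scene','top']: print(np.round(calibration(c)['extrinsics'],3))
E
```

```text
stop_station scene [([221.7, 218.4], 0.67), ([192.9, 207.9], 0.64)]
stop_station top [([184.0, 208.4], 0.75)]
stop_cap_top scene [([181.0, 176.5], 0.86)]
stop_cap_top top [([178.1, 216.6], 0.75)]
stop_panel scene [([186.8, 182.7], 0.59)]
stop_panel top [([176.9, 208.7], 0.92)]
switch_box scene [([303.1, 221.3], 0.66)]
switch_box top [([349.3, 253.3], 0.94), ([292.6, 184.5], 0.73)]
run_lever_tip scene [([335.3, 268.9], 0.67), ([298.5, 188.1], 0.63), ([307.5, 223.3], 0.19)]
run_lever_tip top [([234.9, 127.5], 0.67), ([294.2, 188.4], 0.58), ([365.9, 270.1], 0.55)]
amber_vial_mid scene [([224.9, 218.2], 0.88), ([336.4, 182.9], 0.42)]
amber_vial_mid top [([225.3, 225.6], 0.76), ([181.9, 210.9], 0.43)]
tape_roll_mid scene [([174.2, 253.4], 0.64)]
tape_roll_mid top [([202.7, 267.0], 0.81)]
reagent_bottle_mid scene [([274.4, 161.0], 0.57), ([192.1, 203.2], 0.35)]
reagent_bottle_mid top [([237.7, 127.8], 0.85), ([225.5, 223.4], 0.34)]
beaker_mid scene [([339.1, 180.8], 0.89)]
beaker_mid top [([298.0, 123.6], 0.98)]
amber_bottle_mid scene [([224.5, 159.4], 0.97)]
amber_bottle_mid top [([181.6,
[... 275 characters left out ...]
03,  1.39432161e-04]), 'joint_efforts': array([ 2.53218932e-04, -5.82396591e+01,  2.93309963e+01,  7.00305149e+00,
        1.24775115e-02, -6.39771969e-06]), 'eef_pos': array([0.22561369, 0.63614241, 0.22655471]), 'ee_rot': array([ 3.14155034e+00, -2.00192635e-05, -3.40767496e-01]), 'force': array([-0.34742638,  0.40252473, -0.0092818 ]), 'moment': array([-0.04045902,  0.00209452,  0.01452948]), 'gripper_force': 0.0, 'width': 0.08770514738131753}
[[ 0.476 -0.578  0.663 -0.076]
 [-0.88  -0.319  0.353 -0.279]
 [ 0.007 -0.751 -0.66   0.797]
 [ 0.     0.     0.     1.   ]]
[[ 0.016 -0.982  0.19   0.448]
 [-1.    -0.014  0.015  0.088]
 [-0.012 -0.19  -0.982  1.008]
 [ 0.     0.     0.     1.   ]]
```

View pics/both.png

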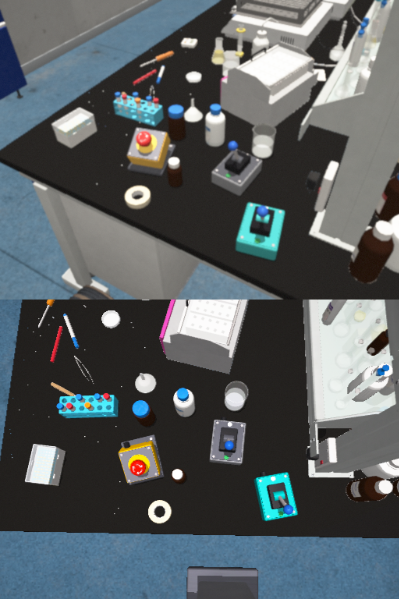

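The pictures show the yellow stop station with its red head (top about 178,215; scene 185,178). There are two lever boxes. The grey one is at top (292,184) / scene (303,221), the turquoise one at top (355,253) / scene (335,290). The grey box fits "switch_box". I'll confirm it in a crop.

```bash
python3 - <<'E'
from h import *
a=cv2.imread('pics/s0.png');b=cv2.imread('pics/t0.png')
c=np.hstack([cv2.resize(a[150:260,150:350],(400,220),interpolation=2),cv2.resize(a[150:260,150:350],(400,220),interpolation=2)])
t=cv2.resize(b[120:260,130:330],(800,560),interpolation=cv2.INTER_CUBIC)
cv2.imwrite('pics/tc.png',t)
s=cv2.resize(a[140:260,150:350],(800,480),interpolation=cv2.INTER_CUBIC);cv2.imwrite('pics/sc.png',s)
P=lambda n,p:print(n,np.round(p[0],4),np.round(p[1],4))
P('cap',tri([('scene',(181,176.5)),('top',(178.1,216.6))]))
P('tip',tri([('scene',(298.5,188.1)),('top',(294.2,188.4))]))
print('box',onz('scene',(303.1,221.3),0),onz('top',(292.6,184.5),0),onz('top',(292.6,184.5),.046))
print('station',onz('top',(184,208.4),0))
P('vial',tri([('scene',(224.9,218.2)),('top',(225.3,225.6))]))
P('tape',tri([('scene',(174.2,253.4)),('top',(202.7,267))]))
P('reag',tri([('scene',(274.4,161)),('top',(237.7,127.8))]))
P('beak',tri([('scene',(339.1,180.8)),('top',(298,123.6))]))
P('ab',tri([('scene',(224.5,159.4)),('top',(181.6,144.5))]))
for cam in ['scene','top']:
    im=cv2.imread('pics/%s0.png'%cam[0]).astype(int)
    m=((im[:,:,0]>130)&(im[:,:,2]<90)&(im[:,:,1]<120)).astype(np.uint8)
    n,l,st,ce=cv2.connectedComponentsWithStats(m)
    print(cam,'blue',[(st[i].tolist(),ce[i].round(1).tolist()) for i in range(1,n) if st[i,4]>15 and 100<ce[i][1]<300])
    m=((im[:,:,2]>130)&(im[:,:,0]<70)&(im[:,:,1]<80)).astype(np.uint8)
    n,l,st,ce=cv2.connectedComponentsWithStats(m)
    print(cam,'red',[(st[i].tolist(),ce[i].round(1).tolist()) for i in range(1,n) if st[i,4]>60])
E
```

```text
cap [0.5606 0.2781 0.1221] [0.0041 0.0041]
tip [0.6243 0.025  0.1451] [0.0002 0.0002]
box [0.67647892 0.03028935 0.        ] [0.66374376 0.01864149 0.        ] [0.65387565 0.02178787 0.046     ]
station [0.5995838  0.28705161 0.        ]
vial [0.5561 0.1754 0.0444] [0.0046 0.0046]
tape [ 0.4556  0.2388 -0.0085] [0.0036 0.0036]
reag [0.7858 0.1599 0.0595] [0.0057 0.0057]
beak [0.8137 0.0035 0.0344] [0.0049 0.0049]
ab [0.7521 0.2947 0.0364] [0.0011 0.0011]
scene blue [([147, 118, 8, 7, 22], [150.2, 121.9]), ([187, 123, 8, 7, 23], [190.3, 126.5]), ([269, 133, 14, 14, 67], [275.1, 142.3]), ([216, 142, 19, 9, 71], [225.0, 146.9]), ([293, 181, 12, 11, 69], [298.2, 186.5]), ([5, 251, 12, 6, 28], [10.2, 253.1]), ([329, 266, 15, 12, 83], [335.8, 272.5])]
scene red [([177, 176, 16, 12, 77], [186.1, 183.0])]
top blue [([0, 113, 7, 17, 60], [2.4, 121.6]), ([228, 122, 14, 8, 24], [234.6, 126.2]), ([0, 130, 9, 55, 253], [2.9, 153.3]), ([172, 136, 19, 14, 32], [183.4, 145.4]), ([288, 181, 12, 12, 93], [293.2, 186.5]), ([363, 263, 13, 13, 97], [368.8, 268.8])]
top red [([65, 35, 15, 45, 201], [71.9, 57.4]), ([167, 206, 20, 20, 259], [176.7, 215.0])]
```

View pics/tc.png

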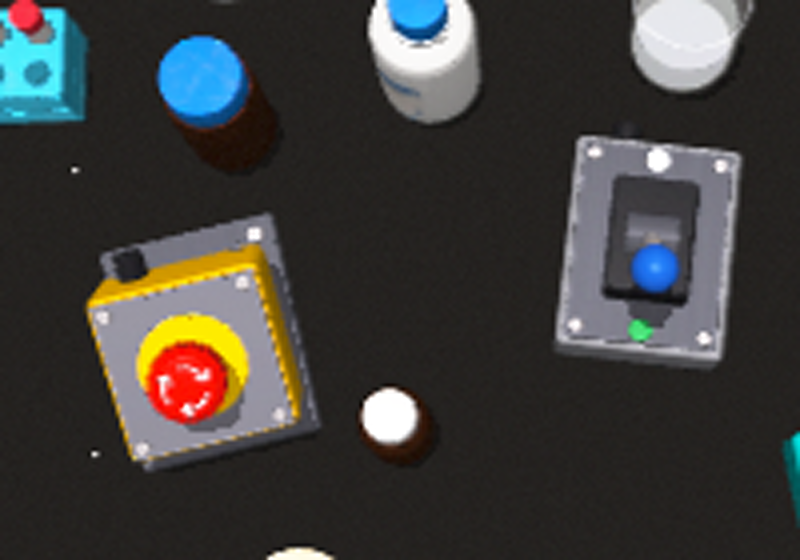

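View pics/sc.png

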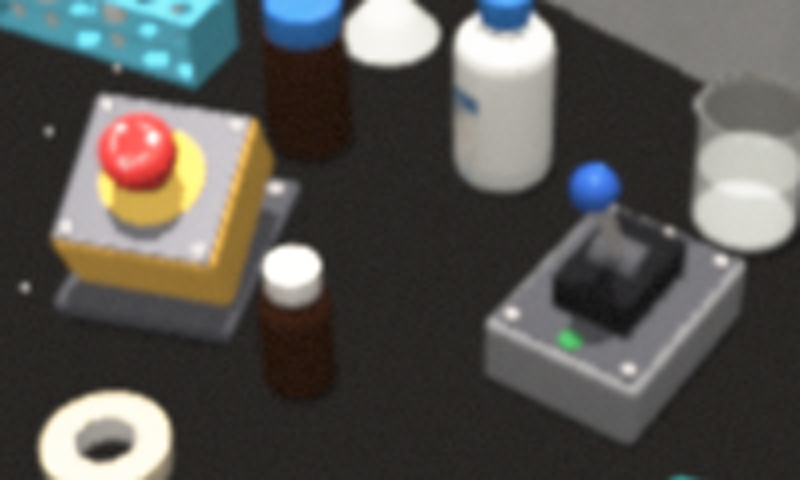

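The grey box is confirmed: its green dot (top ≈ 290,202) faces the robot and its white dot (294,160) is away, with the lever leaning to green. The turquoise box is excluded. Next I'll fit both poses from the screw and dot pixels.

```bash
cat > fit.py <<'E'
from h import *
from scipy.optimize import least_squares
def proj(cam,p):
    c=calibration(cam);K=np.array(c['camera_matrix']);T=np.linalg.inv(np.array(c['extrinsics']))
    q=T[:3,:3]@p+T[:3,3]; return K[:2,:2]@(q[:2]/q[2])+K[:2,2]
tp=lambda u,v:(130+u/4-.4,120+v/4-.4); sp=lambda u,v:(150+u/4-.4,140+v/4-.4)
def axes(yaw):
    return R.from_euler('z',yaw).as_matrix()@R.from_euler('y',-25,degrees=True).as_matrix()  # cols x up slope,y,z normal
# station: order (+x+y),(+x-y),(-x-y),(-x+y)
sg=[(1,1),(1,-1),(-1,-1),(-1,1)]
T=[tp(*a) for a in [(102,318),(242,283),(279,413),(141,450)]]
S=[sp(*a) for a in [(106,104),(237,125),(198,249),(66,228)]]
def fs(p):
    A=axes(p[3]);c=p[:3];e=[]
    for k,(i,j) in enumerate(sg):
        w=c+A@np.array([i*p[4],j*p[4],0.001])
        e+=[*(proj('top',w)-T[k]),*(proj('scene',w)-S[k])]
    return np.array(e)
r=least_squares(fs,[.58,.28,.08,.2,.04]);print('station panel',r.x.round(4),'res',np.abs(r.fun).max())
A=axes(r.x[3]);print('crown',(r.x[:3]+A[:,2]*.044).round(4),'normal',A[:,2].round(3))
Tb=[tp(*a) for a in [(594,151),(722,166),(704,339),(574,325)]]
Sb=[None,sp(721,261),sp(628,368),sp(512,314)]
def fb(p):
    A=R.from_euler('z',p[2]).as_matrix();e=[]
    for k,(i,j) in enumerate(sg):
        w=np.array([p[0],p[1],.047])+A@np.array([i*p[3],j*p[4],0])
        e+=[*(proj('top',w)-Tb[k])]
        if Sb[k]: e+=[*(proj('scene',w)-Sb[k])]
    return np.array(e)
b=least_squares(fb,[.65,.02,0,.055,.04]);print('box',b.x.round(4),np.abs(b.fun).max())
A=R.from_euler('z',b.x[2]).as_matrix()
print('tip RUN',np.r_[b.x[:2],0]+A@[-.0407,0,.1426],'OFF',np.r_[b.x[:2],0]+A@[.0407,0,.1426])
print('tip tri',tri([('scene',(298.7,187)),('top',(293.7,187))]))
s=get_state();print(s['eef_pos'],s['ee_rot'],R.from_euler('xyz',s['ee_rot']).as_matrix().round(3))
E
python3 fit.py
```

```text
station panel [0.5806 0.2849 0.0836 0.2637 0.0401] res 0.40457483546137496
crown [0.5626 0.28   0.1235] normal [-0.408 -0.11   0.906]
box [ 0.6629  0.024  -0.1016  0.053   0.0382] 0.2882656772524115
tip RUN [0.62239167 0.02809741 0.1426    ] OFF [0.70337227 0.01984493 0.1426    ]
tip tri (array([0.62724901, 0.02606293, 0.14540687]), [np.float64(0.00020884068300077956), np.float64(0.000208840683000869)])
[0.22561369 0.63614241 0.22655471] [ 3.14155034e+00 -2.00192635e-05 -3.40767496e-01] [[ 0.942 -0.334  0.   ]
 [-0.334 -0.942 -0.   ]
 [ 0.     0.    -1.   ]]
```

```bash
cat > go.py <<'E'
from h import *
C=np.array([.5626,.280,.1235]);yw=.2637
N=np.array([-.408,-.110,.906]);X=np.array([np.cos(yw),np.sin(yw),0])
def go(*ts):
    s=get_state();M=R.from_euler('xyz',s['ee_rot']).as_matrix()
    print('t',round(s['t'],2),'pos',s['eef_pos'].round(4),'yaw',s['ee_rot'][2].round(3),'F',s['force'].round(1),'w',s['width'].round(4),'q6',s['q'][5].round(2))
    for p,y in ts:
        d=(y-s['ee_rot'][2]+np.pi)%(2*np.pi)-np.pi
        print('m',(M.T@(np.array(p)-s['eef_pos'])/.25).round(4),'twist',round(-d/np.pi,4))
E
python3 -c "
from go import *
go(((C+[.226,.636,.2266])/2*[1,1,0]+[0,0,.22],yw),(C+.05*N-.005*X,yw))"
```

```text
Traceback (most recent call last):
  File "go.py", line 6, in go
    print('t',round(s['t'],2),'pos',s['eef_pos'].round(4),'yaw',s['ee_rot'][2].round(3),'F',s['force'].round(1),'w',s['width'].round(4),'q6',s['q'][5].round(2))
                                                                                                                    ^^^^^^^^^^^^^^^^
AttributeError: 'float' object has no attribute 'round'
```

```bash
sed -i "s/s\['width'\].round(4)/round(s['width'],4)/" go.py; python3 -c "
from go import *
go(((C+[.226,.636,.2266])/2*[1,1,0]+[0,0,.22],yw),(C+.05*N-.005*X,yw))"
```

```text
t 1.1 pos [0.2256 0.6361 0.2266] yaw -0.341 F [-0.3  0.4 -0. ] w 0.0877 q6 -0.29
m [0.8741 0.4461 0.0263] twist -0.1924
m [1.6605 0.9515 0.2311] twist -0.1924
```

Request:
{"method": "arm_command", "body": {"commands": [{"tx": 0.13, "ty": 0.065, "tz": 0, "twist": -0.03}, {"tx": 0.26, "ty": 0.13, "tz": 0, "twist": -0.06}, {"tx": 0.39, "ty": 0.2, "tz": 0, "twist": -0.09}, {"tx": 0.52, "ty": 0.27, "tz": 0, "twist": -0.12}, {"tx": 0.65, "ty": 0.34, "tz": 0.01, "twist": -0.15}, {"tx": 0.78, "ty": 0.41, "tz": 0.02, "twist": -0.18}, {"tx": 0.87, "ty": 0.45, "tz": 0.026, "twist": -0.1924}, {"tx": 0.9, "ty": 0.47, "tz": 0.026, "twist": -0.1924}], "claw": 0, "grip_force": 15}}

```text
t: 1.77
eef_pos: [0.4003, 0.4476, 0.22]
ee_rot: [3.141, 0.0, 0.264]
force: [-0.9, 0.1, 0.1]
width: 0.0395
gripper_force: 0.0
```

```bash
python3 -c "
from go import *
go((C+.04*N-.005*X,yw))"
```

```text
t 1.77 pos [0.4003 0.4476 0.22  ] yaw 0.264 F [-0.9  0.1  0.1] w 0.0395 q6 0.67
m [0.3644 0.8162 0.2414] twist -0.0
```

Request:
{"method": "arm_command", "body": {"commands": [{"tx": 0.06, "ty": 0.13, "tz": 0}, {"tx": 0.12, "ty": 0.26, "tz": 0}, {"tx": 0.18, "ty": 0.4, "tz": 0}, {"tx": 0.24, "ty": 0.54, "tz": 0.05}, {"tx": 0.3, "ty": 0.67, "tz": 0.1}, {"tx": 0.35, "ty": 0.78, "tz": 0.17}, {"tx": 0.364, "ty": 0.816, "tz": 0.22}, {"tx": 0.364, "ty": 0.816, "tz": 0.241}]}}

```text
invalid input
```

```bash
python3 -c "
from go import *
a=save('wrist','w1');b=save('scene','s1')
cv2.imwrite('pics/v1.png',np.vstack([cv2.resize(a,(400,300)),cv2.resize(b[120:240,110:270],(400,300))])[:,:,::-1])
o=C-.005*X
go(*[(o+d*N,yw) for d in (.02,0,-.01,-.0135)])
c=calibration('wrist');print(np.round(c['camera_matrix'],1),np.round(c['extrinsics'],3))
print(spot_point('stop_cap_top','wrist')[:2])"
```

```text
t 1.87 pos [0.3994 0.449  0.2203] yaw 0.26 F [-0.2  0.3  0.1] w 0.0315 q6 0.66
m [0.403  0.8215 0.3146] twist -0.0011
m [0.4367 0.8214 0.3871] twist -0.0011
m [0.4536 0.8213 0.4233] twist -0.0011
m [0.4596 0.8213 0.436 ] twist -0.0011
[[297.3   0.  253.1]
 [  0.  297.3 188.3]
 [  0.    0.    1. ]] [[ 0.257 -0.928 -0.268  0.471]
 [-0.966 -0.247 -0.071  0.469]
 [-0.     0.278 -0.961  0.377]
 [ 0.     0.     0.     1.   ]]
[]
```

View pics/v1.png

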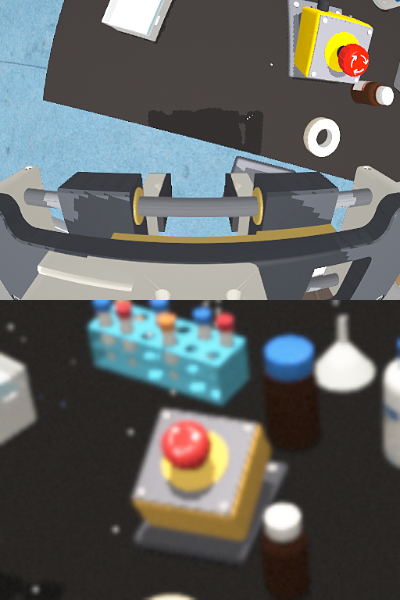

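The move was refused, so the arm is still over the free bench. I suspect the missing "twist" key and will send it again with all keys.

Request:
{"method": "arm_command", "body": {"commands": [{"tx": 0.06, "ty": 0.13, "tz": 0, "twist": 0}, {"tx": 0.12, "ty": 0.26, "tz": 0, "twist": 0}, {"tx": 0.18, "ty": 0.4, "tz": 0, "twist": 0}, {"tx": 0.24, "ty": 0.54, "tz": 0.05, "twist": 0}, {"tx": 0.3, "ty": 0.67, "tz": 0.1, "twist": 0}, {"tx": 0.35, "ty": 0.78, "tz": 0.17, "twist": 0}, {"tx": 0.364, "ty": 0.816, "tz": 0.22, "twist": 0}, {"tx": 0.364, "ty": 0.816, "tz": 0.241, "twist": 0}]}}

```text
t: 2.58
eef_pos: [0.5395, 0.2757, 0.1576]
ee_rot: [3.14, 0.003, 0.261]
force: [-0.1, 0.8, -1.2]
width: 0.0006
gripper_force: 0.0
```

```bash
python3 -c "
from go import *
a=save('wrist','w2')
cv2.imwrite('pics/v2.png',cv2.resize(a[60:320,120:400],(800,600))[:,:,::-1] if 0 else a[:,:,::-1])
o=C-.005*X
go(*[(o+d*N,yw) for d in (.02,0,-.01,-.0135)])
r=spot_point('stop_cap_top','wrist')[:2]+spot_point('stop_panel','wrist')[:1];print(r)
for x in r: print(onz('wrist',x['uv'],.1235),onz('wrist',x['uv'],.0836))"
```

```text
t 2.63 pos [0.5388 0.2766 0.1574] yaw 0.262 F [-0.4 -0.  -0.4] w 0.0005 q6 1.04
m [0.0421 0.0114 0.0628] twist -0.0006
m [0.0761 0.0112 0.1352] twist -0.0006
m [0.0931 0.0112 0.1714] twist -0.0006
m [0.0991 0.0111 0.184 ] twist -0.0006
[{'uv': [256.2, 180.9], 'score': 0.89}, {'uv': [255.1, 151.5], 'score': 0.78}]
[0.56249158 0.28341929 0.1235    ] [0.5524946  0.28026759 0.0836    ]
[0.5815468  0.28937148 0.1235    ] [0.57548893 0.28745022 0.0836    ]
```

View pics/v2.png

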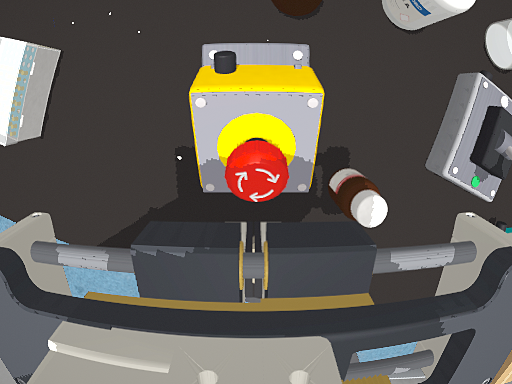

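Seen from the wrist, the cap is centred ahead of the fingers at (256,181), the arrows run clockwise, and its position agrees with the fit to 3 mm. Now pressing.

Request:
{"method": "arm_command", "body": {"commands": [{"tx": 0.02, "ty": 0.0, "tz": 0.02, "twist": 0}, {"tx": 0.04, "ty": 0.0, "tz": 0.06, "twist": 0}, {"tx": 0.06, "ty": 0.0, "tz": 0.1, "twist": 0}, {"tx": 0.075, "ty": 0.0, "tz": 0.13, "twist": 0}, {"tx": 0.083, "ty": 0.0, "tz": 0.15, "twist": 0}, {"tx": 0.09, "ty": 0.0, "tz": 0.165, "twist": 0}, {"tx": 0.09, "ty": 0.0, "tz": 0.165, "twist": 0}, {"tx": 0.09, "ty": 0.0, "tz": 0.165, "twist": 0}]}}

```text
t: 3.4
eef_pos: [0.5611, 0.2829, 0.1183]
ee_rot: [3.141, 0.0, 0.264]
force: [0.6, 0.6, 0.3]
width: 0.0005
gripper_force: 0.1
```

```bash
python3 -c "
from go import *
o=C-.005*X
go(*[(o+d*N,yw) for d in (-.01,-.0135)])"
```

```text
t 3.4 pos [0.5611 0.2829 0.1183] yaw 0.264 F [0.6 0.6 0.3] w 0.0005 q6 1.06
m [-0.0004  0.0125  0.0156] twist -0.0
m [0.0055 0.0125 0.0283] twist -0.0
```

Request:
{"method": "arm_command", "body": {"commands": [{"tx": 0.003, "ty": 0.006, "tz": 0.01, "twist": 0}, {"tx": 0.005, "ty": 0.006, "tz": 0.02, "twist": 0}, {"tx": 0.006, "ty": 0.006, "tz": 0.03, "twist": 0}, {"tx": 0.006, "ty": 0.006, "tz": 0.03, "twist": 0}, {"tx": 0.006, "ty": 0.006, "tz": 0.03, "twist": 0}, {"tx": 0.006, "ty": 0.006, "tz": 0.03, "twist": 0}, {"tx": 0.006, "ty": 0.006, "tz": 0.03, "twist": 0}, {"tx": 0.006, "ty": 0.006, "tz": 0.03, "twist": 0}]}}

```text
t: 4.07
eef_pos: [0.5634, 0.2825, 0.1142]
ee_rot: [-3.14, -0.003, 0.265]
force: [-9.2, 1.8, 20.8]
width: 0.0008
gripper_force: 11.2
```

```bash
python3 -c "
from go import *
a=save('wrist','w3');b=save('scene','s3')
cv2.imwrite('pics/v3.png',np.hstack([cv2.resize(a[60:310,120:400],(400,357)),cv2.resize(b[140:230,120:240],(400,300))[:300].repeat(1,0) if 0 else cv2.resize(b[130:230,120:232],(400,357))])[:,:,::-1])
go()"
```

```text
t 4.17 pos [0.5634 0.2825 0.1142] yaw 0.265 F [-9.2  0.9 20.1] w 0.0006 q6 1.06
```

View pics/v3.png

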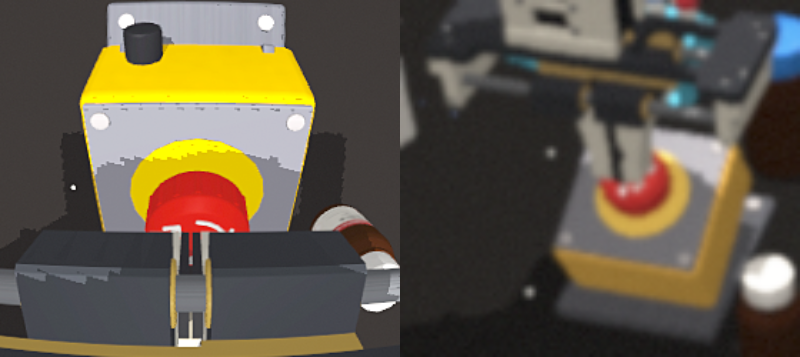

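The fingers sit on the crown with about 22 N along the press axis, so the head is at its hard stop. Retracting along the axis and lifting.

Request:
{"method": "arm_command", "body": {"commands": [{"tx": -0.02, "ty": 0.0, "tz": -0.04, "twist": 0}, {"tx": -0.05, "ty": 0.0, "tz": -0.1, "twist": 0}, {"tx": -0.1, "ty": 0.0, "tz": -0.2, "twist": 0}, {"tx": -0.15, "ty": 0.0, "tz": -0.3, "twist": 0}, {"tx": -0.2, "ty": 0.0, "tz": -0.38, "twist": 0}, {"tx": -0.2, "ty": 0.0, "tz": -0.38, "twist": 0}, {"tx": -0.2, "ty": 0.0, "tz": -0.38, "twist": 0}, {"tx": -0.2, "ty": 0.0, "tz": -0.38, "twist": 0}]}}

```text
t: 4.83
eef_pos: [0.5144, 0.2683, 0.2057]
ee_rot: [-3.142, 0.0, 0.263]
force: [0.5, 0.3, -0.1]
width: 0.0001
gripper_force: 0.0
```

```bash
cat >> go.py <<'E'
def red(cam,n):
    im=save(cam,n).astype(int)
    m=((im[:,:,0]>130)&(im[:,:,2]<70)&(im[:,:,1]<80)).astype(np.uint8)
    k,l,st,ce=cv2.connectedComponentsWithStats(m)
    print(cam,'red',[(st[i].tolist(),ce[i].round(1).tolist()) for i in range(1,k) if st[i,4]>60])
    print([(np.round(r['uv'],1),round(r['score'],2)) for r in spot_point('stop_cap_top',cam)[:1]])
E
python3 -c "
from go import *
red('wrist','w4');red('scene','s4');red('top','t4')
B=np.array([.6629,.024,0]);by=-.1016;bx=np.array([np.cos(by),np.sin(by),0])
go((B-.085*bx+[0,0,.2],by+np.pi/2),(B-.085*bx+[0,0,.2],by-np.pi/2),(B-.085*bx+[0,0,.2],by))
print(onz('wrist',(256,181),0))
"
```

```text
wrist red [([230, 98, 51, 51, 1695], [255.2, 121.9])]
[(array([252.9, 129.1]), 0.69)]
scene red [([178, 178, 17, 11, 74], [187.1, 184.9])]
[(array([180.3, 177.6]), 0.88)]
top red [([65, 35, 15, 45, 197], [72.0, 57.2])]
[(array([175.1, 219.2]), 0.51)]
t 5.13 pos [0.5147 0.2685 0.2051] yaw 0.263 F [ 0.2 -0.5  0.5] w 0.0002 q6 1.02
m [1.000e-04 9.773e-01 2.130e-02] twist -0.3838
m [1.000e-04 9.773e-01 2.130e-02] twist 0.6162
m [1.000e-04 9.773e-01 2.130e-02] twist 0.1162
[0.49545326 0.2605181  0.        ]
```

```bash
python3 -c "
from fit import proj
from go import *
print(proj('scene',C),proj('scene',C-.0105*N))
a=cv2.imread('pics/s0.png');b=cv2.imread('pics/s4.png');c=cv2.imread('pics/w4.png')
f=lambda i:cv2.resize(i[155:225,145:235],(396,308),interpolation=2)
cv2.imwrite('pics/v4.png',np.hstack([f(a),f(b)]))
" | tail -1
```

```text
[182.68278669 175.21045652] [183.87426641 177.28990783]
```

View pics/v4.png

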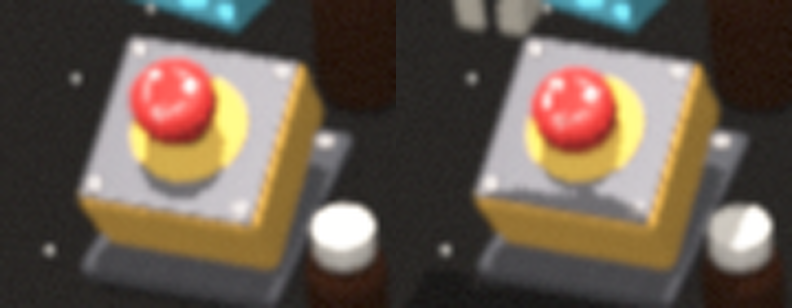

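Request:
{"method": "arm_command", "body": {"commands": [{"tx": 0, "ty": 0.12, "tz": 0, "twist": 0.03}, {"tx": 0, "ty": 0.25, "tz": 0, "twist": 0.06}, {"tx": 0, "ty": 0.38, "tz": 0, "twist": 0.09}, {"tx": 0, "ty": 0.51, "tz": 0, "twist": 0.1162}, {"tx": 0, "ty": 0.64, "tz": 0, "twist": 0.1162}, {"tx": 0, "ty": 0.77, "tz": 0, "twist": 0.1162}, {"tx": 0, "ty": 0.9, "tz": 0.01, "twist": 0.1162}, {"tx": 0, "ty": 0.977, "tz": 0.02, "twist": 0.1162}]}}

```text
t: 5.8
eef_pos: [0.5788, 0.0302, 0.2007]
ee_rot: [3.141, 0.0, -0.103]
force: [-0.3, 0.6, -0.5]
width: 0.0005
gripper_force: 0.0
```

```bash
cat >> go.py <<'E'
B=np.array([.6629,.024,0]);by=-.1016;bx=np.array([np.cos(by),np.sin(by),0])
def lev(*ds,z=.122): go(*[(B+d*bx+[0,0,z],by) for d in ds])
E
python3 -c "
from go import *
lev(-.085,-.06,0,.02)"
```

```text
t 5.8 pos [0.5788 0.0302 0.2007] yaw -0.103 F [-0.3  0.6 -0.5] w 0.0005 q6 1.08
m [-0.0026 -0.0094  0.3147] twist -0.0003
m [ 0.0974 -0.0095  0.3146] twist -0.0003
m [ 0.3374 -0.0098  0.3145] twist -0.0003
m [ 0.4174 -0.0099  0.3145] twist -0.0003
```

In the crops the head has sunk by the predicted 2 px (183→184, 175→177), so it is latched. Now down in front of the lever and push it over.

Request:
{"method": "arm_command", "body": {"commands": [{"tx": 0, "ty": -0.009, "tz": 0.1, "twist": 0}, {"tx": 0, "ty": -0.009, "tz": 0.2, "twist": 0}, {"tx": 0, "ty": -0.009, "tz": 0.29, "twist": 0}, {"tx": 0.03, "ty": -0.009, "tz": 0.315, "twist": 0}, {"tx": 0.07, "ty": -0.009, "tz": 0.315, "twist": 0}, {"tx": 0.12, "ty": -0.009, "tz": 0.315, "twist": 0}, {"tx": 0.16, "ty": -0.009, "tz": 0.315, "twist": 0}, {"tx": 0.2, "ty": -0.009, "tz": 0.315, "twist": 0}]}}

```text
t: 6.47
eef_pos: [0.6304, 0.0302, 0.1237]
ee_rot: [-3.141, -0.002, -0.101]
force: [-0.3, -0.1, 1.4]
width: 0.0004
gripper_force: 0.7
```

Request:
{"method": "arm_command", "body": {"commands": [{"tx": 0.04, "ty": 0, "tz": 0, "twist": 0}, {"tx": 0.08, "ty": 0, "tz": 0, "twist": 0}, {"tx": 0.12, "ty": 0, "tz": 0, "twist": 0}, {"tx": 0.15, "ty": 0, "tz": 0, "twist": 0}, {"tx": 0.18, "ty": 0, "tz": 0, "twist": 0}, {"tx": 0.195, "ty": 0, "tz": 0, "twist": 0}, {"tx": 0.195, "ty": 0, "tz": 0, "twist": 0}, {"tx": 0.195, "ty": 0, "tz": 0, "twist": 0}]}}

```text
t: 7.13
eef_pos: [0.677, 0.0252, 0.1222]
ee_rot: [-3.142, -0.0, -0.102]
force: [-0.4, 0.3, -0.4]
width: 0.0007
gripper_force: 0.0
```

```bash
python3 -c "
from go import *
lev(.015,.018,.022)"
```

```text
t 7.13 pos [0.677  0.0252 0.1222] yaw -0.102 F [-0.4  0.3 -0.4] w 0.0007 q6 1.15
m [0.0044 0.0104 0.0008] twist 0.0
m [0.0164 0.0104 0.0008] twist 0.0
m [0.0324 0.0104 0.0008] twist 0.0
```

Request:
{"method": "arm_command", "body": {"commands": [{"tx": 0.006, "ty": 0.01, "tz": 0, "twist": 0}, {"tx": 0.012, "ty": 0.01, "tz": 0, "twist": 0}, {"tx": 0.018, "ty": 0.01, "tz": 0, "twist": 0}, {"tx": 0.02, "ty": 0.01, "tz": 0, "twist": 0}, {"tx": 0.02, "ty": 0.01, "tz": 0, "twist": 0}, {"tx": 0.02, "ty": 0.01, "tz": 0, "twist": 0}, {"tx": 0.02, "ty": 0.01, "tz": 0, "twist": 0}, {"tx": 0.02, "ty": 0.01, "tz": 0, "twist": 0}]}}

```text
t: 7.8
eef_pos: [0.6789, 0.0224, 0.1221]
ee_rot: [3.141, 0.004, -0.101]
force: [-9.5, 3.4, 4.5]
width: 0.0005
gripper_force: 5.4
```

At 9.5 N against about 1 N to move, the lever is at its stop. Backing off and lifting.

Request:
{"method": "arm_command", "body": {"commands": [{"tx": -0.04, "ty": 0, "tz": 0, "twist": 0}, {"tx": -0.12, "ty": 0, "tz": -0.03, "twist": 0}, {"tx": -0.2, "ty": 0, "tz": -0.15, "twist": 0}, {"tx": -0.3, "ty": 0, "tz": -0.28, "twist": 0}, {"tx": -0.38, "ty": 0, "tz": -0.38, "twist": 0}, {"tx": -0.4, "ty": 0, "tz": -0.38, "twist": 0}, {"tx": -0.4, "ty": 0, "tz": -0.38, "twist": 0}, {"tx": -0.4, "ty": 0, "tz": -0.38, "twist": 0}]}}

```text
t: 8.47
eef_pos: [0.5819, 0.0324, 0.2178]
ee_rot: [-3.141, -0.002, -0.101]
force: [-0.2, -0.1, 0.4]
width: 0.0005
gripper_force: 0.0
```

```bash
python3 -c "
from go import *
for cam in ['scene','top','wrist']:
    im=save(cam,cam[0]+'5').astype(int)
    m=((im[:,:,2]>130)&(im[:,:,0]<90)&(im[:,:,1]<120)).astype(np.uint8)
    n,l,st,ce=cv2.connectedComponentsWithStats(m)
    print(cam,[(ce[i].round(1).tolist(),st[i,4]) for i in range(1,n) if st[i,4]>30])
    print([(np.round(r['uv'],1),round(r['score'],2)) for r in spot_point('run_lever_tip',cam)[:3]])
from fit import proj
print(proj('scene',np.array([.7034,.0198,.1426])),proj('top',np.array([.7034,.0198,.1426])))
L=C-.0105*N-.0135*N
print('P',L)
go(*[(L+[0,0,.1],yw+a) for a in (.6,0,-.6)])
" | grep -v -e station -e '^box'
```

```text
scene [([491.8, 3.0], np.int32(34)), ([467.7, 28.8], np.int32(49)), ([225.1, 146.9], np.int32(76)), ([314.3, 169.7], np.int32(43)), ([335.6, 272.5], np.int32(78))]
[(array([317.5, 167.8]), 0.76), (array([333.8, 271. ]), 0.69)]
top [([9.8, 49.8], np.int32(1952)), ([489.9, 90.6], np.int32(93)), ([2.8, 146.3], np.int32(310)), ([368.8, 268.8], np.int32(96)), ([45.9, 344.2], np.int32(6632)), ([230.1, 333.2], np.int32(154)), ([277.0, 330.2], np.int32(968)), ([96.9, 307.9], np.int32(37)), ([260.4, 307.6], np.int32(106)), ([285.7, 312.4], np.int32(134)), ([320.8, 304.9], np.int32(34)), ([343.0, 308.1], np.int32(114)), ([426.3, 346.8], np.int32(9949))]
[(array([364.5, 270. ]), 0.64)]
wrist [([100.7, 9.2], np.int32(272)), ([254.1, 54.3], np.int32(92)), ([30.4, 71.5], np.int32(432)), ([410.7, 287.2], np.int32(136))]
[(array([418. , 290.5]), 0.93), (array([252.9,  40.9]), 0.61), (array([43.9, 69.5]), 0.22)]
crown [0.5626 0.28   0.1235] normal [-0.408 -0.11   0.906]
tip RUN [0.62239167 0.02809741 0.1426    ] OFF [0.70337227 0.01984493 0.1426    ]
tip tri (array([0.62724901, 0.02606293, 0.14540687]), [np.float64(0.00020884068300077956), np.float64(0.000208840683000869)])
[0.58216133 0.03209408 0.21612178] [ 3.14066884e+00  1.69155694e-03 -1.01797582e-01] [[ 0.995 -0.102 -0.002]
 [-0.102 -0.995 -0.001]
 [-0.002  0.001 -1.   ]]
[316.1431503  169.21591435] [296.58304921 152.94062315]
P [0.572392 0.28264  0.101756]
t 8.77 pos [0.5822 0.0321 0.2161] yaw -0.102 F [ 0.7 -0.9  0.7] w 0.0005 q6 1.08
m [-0.1406 -0.9931  0.0568] twist -0.3073
m [-0.1406 -0.9931  0.0568] twist -0.1163
m [-0.1406 -0.9931  0.0568] twist 0.0746
```

The lever ball now sits at scene (316,169), the predicted OFF position. Next I move over the head with the turn pre-wound anticlockwise by 0.62 rad and the claw partly open.

Request:
{"method": "arm_command", "body": {"commands": [{"tx": -0.02, "ty": -0.12, "tz": 0, "twist": -0.039}, {"tx": -0.04, "ty": -0.25, "tz": 0, "twist": -0.078}, {"tx": -0.06, "ty": -0.38, "tz": 0, "twist": -0.117}, {"tx": -0.08, "ty": -0.51, "tz": 0, "twist": -0.156}, {"tx": -0.1, "ty": -0.64, "tz": 0, "twist": -0.195}, {"tx": -0.12, "ty": -0.78, "tz": 0, "twist": -0.234}, {"tx": -0.13, "ty": -0.9, "tz": 0, "twist": -0.273}, {"tx": -0.14, "ty": -0.993, "tz": 0, "twist": -0.31}], "claw": 0.66, "grip_force": 20}}

```text
t: 9.43
eef_pos: [0.5723, 0.2852, 0.2164]
ee_rot: [-3.142, 0.001, 0.88]
force: [1.5, -0.5, 1.0]
width: 0.0483
gripper_force: 0.0
```

```bash
python3 -c "
from go import *
P=np.array([.5724,.283,.1018])
for cam in ['scene','wrist']: red(cam,cam[0]+'6')
from fit import proj
print(proj('scene',np.array([.7034,.0198,.1426])))
im=cv2.imread('pics/s6.png').astype(int);m=((im[:,:,0]>130)&(im[:,:,2]<90)&(im[:,:,1]<120)).astype(np.uint8)
n,l,st,ce=cv2.connectedComponentsWithStats(m)
print([(ce[i].round(1).tolist(),st[i,4]) for i in range(1,n) if st[i,4]>30])
go((P+[0,0,.03],yw+.62),(P+[0,0,-.003],yw+.62))
" | grep -v -e station -e '^box'
```

```text
scene red [([176, 172, 19, 17, 168], [185.9, 181.3])]
[(array([183.3, 179.7]), 0.86)]
wrist red [([232, 166, 47, 45, 1415], [256.0, 187.1])]
[(array([251.4, 193.7]), 0.68)]
crown [0.5626 0.28   0.1235] normal [-0.408 -0.11   0.906]
tip RUN [0.62239167 0.02809741 0.1426    ] OFF [0.70337227 0.01984493 0.1426    ]
tip tri (array([0.62724901, 0.02606293, 0.14540687]), [np.float64(0.00020884068300077956), np.float64(0.000208840683000869)])
[0.5722162  0.28326944 0.21613064] [-3.14138456e+00  1.90230122e-03  8.72281055e-01] [[ 0.643  0.766 -0.001]
 [ 0.766 -0.643 -0.001]
 [-0.002 -0.    -1.   ]]
[316.1431503  169.21591435]
[([491.8, 3.1], np.int32(35)), ([467.8, 29.0], np.int32(52)), ([275.1, 142.3], np.int32(67)), ([224.8, 146.9], np.int32(73)), ([316.0, 168.7], np.int32(63)), ([335.9, 272.5], np.int32(81))]
t 9.63 pos [0.5722 0.2833 0.2161] yaw 0.872 F [-0.4  0.2  0.4] w 0.0571 q6 1.68
m [3.000e-04 1.300e-03 3.373e-01] twist -0.0036
m [0.0005 0.0014 0.4693] twist -0.0036
```

View pics/w6.png

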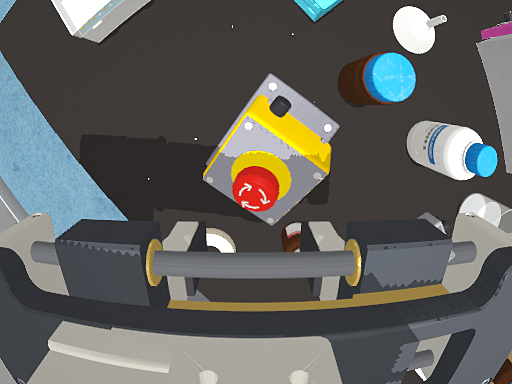

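The head is between the finger planes (column 256 against the gripper centre at 253), and the lever ball is at (316.0,168.7), so OFF. Descending with the opening at 57 mm.

Request:
{"method": "arm_command", "body": {"commands": [{"tx": 0, "ty": 0.001, "tz": 0.1, "twist": 0}, {"tx": 0, "ty": 0.001, "tz": 0.2, "twist": 0}, {"tx": 0, "ty": 0.001, "tz": 0.29, "twist": 0}, {"tx": 0, "ty": 0.001, "tz": 0.35, "twist": 0}, {"tx": 0, "ty": 0.001, "tz": 0.39, "twist": 0}, {"tx": 0, "ty": 0.001, "tz": 0.43, "twist": 0}, {"tx": 0, "ty": 0.001, "tz": 0.455, "twist": 0}, {"tx": 0, "ty": 0.001, "tz": 0.465, "twist": 0}]}}

```text
t: 10.3
eef_pos: [0.5726, 0.2822, 0.1004]
ee_rot: [-3.141, 0.001, 0.872]
force: [0.3, -0.8, -0.1]
width: 0.0581
gripper_force: 0.0
```

```bash
python3 -c "
from go import *
P=np.array([.5724,.283,.0988])
go((P,yw+.62),(P,yw-.62))
save('scene','s7')
go()"
```

```text
t 10.3 pos [0.5726 0.2822 0.1004] yaw 0.872 F [ 0.3 -0.8 -0.1] w 0.0581 q6 1.68
m [ 0.0021 -0.0027  0.0064] twist -0.0039
m [ 0.0021 -0.0027  0.0064] twist 0.3908
t 10.35 pos [0.5726 0.2823 0.1005] yaw 0.872 F [-0.  -0.6 -0.4] w 0.0576 q6 1.68
```

No contact so far. Closing now.

Request:
{"method": "arm_command", "body": {"commands": [{"tx": 0, "ty": 0, "tz": 0.004, "twist": 0}, {"tx": 0, "ty": 0, "tz": 0.004, "twist": 0}, {"tx": 0, "ty": 0, "tz": 0.004, "twist": 0}, {"tx": 0, "ty": 0, "tz": 0.004, "twist": 0}, {"tx": 0, "ty": 0, "tz": 0.004, "twist": 0}, {"tx": 0, "ty": 0, "tz": 0.004, "twist": 0}, {"tx": 0, "ty": 0, "tz": 0.004, "twist": 0}, {"tx": 0, "ty": 0, "tz": 0.004, "twist": 0}], "claw": 0.3, "grip_force": 20}}

```text
t: 11.02
eef_pos: [0.5729, 0.283, 0.1005]
ee_rot: [3.141, -0.001, 0.873]
force: [-1.0, 1.1, 2.5]
width: 0.0429
gripper_force: 20.0
```

Gripped at 43 mm with little side force. Turning clockwise (+twist).

Request:
{"method": "arm_command", "body": {"commands": [{"tx": 0, "ty": 0, "tz": 0, "twist": 0.035}, {"tx": 0, "ty": 0, "tz": 0, "twist": 0.07}, {"tx": 0, "ty": 0, "tz": 0, "twist": 0.105}, {"tx": 0, "ty": 0, "tz": 0, "twist": 0.14}, {"tx": 0, "ty": 0, "tz": 0, "twist": 0.175}, {"tx": 0, "ty": 0, "tz": 0, "twist": 0.21}, {"tx": 0, "ty": 0, "tz": 0, "twist": 0.245}, {"tx": 0, "ty": 0, "tz": 0, "twist": 0.265}]}}

```text
t: 11.68
eef_pos: [0.5732, 0.2827, 0.1006]
ee_rot: [-3.141, -0.001, 0.035]
force: [0.9, -2.2, 3.7]
width: 0.0421
gripper_force: 20.0
```

```bash
python3 -c "
from go import *
go(((.5724,.283,.0995),yw-.6));print(get_state()['moment'])"
```

```text
t 11.68 pos [0.5732 0.2827 0.1006] yaw 0.035 F [ 0.9 -2.2  3.7] w 0.0421 q6 0.84
m [-0.0032 -0.0014  0.0044] twist 0.1181
[-0.24740093 -0.23219026  0.41088294]
```

Request:
{"method": "arm_command", "body": {"commands": [{"tx": 0, "ty": 0, "tz": 0, "twist": 0.025}, {"tx": 0, "ty": 0, "tz": 0, "twist": 0.05}, {"tx": 0, "ty": 0, "tz": 0, "twist": 0.075}, {"tx": 0, "ty": 0, "tz": 0, "twist": 0.1}, {"tx": 0, "ty": 0, "tz": 0, "twist": 0.115}, {"tx": 0, "ty": 0, "tz": 0, "twist": 0.115}, {"tx": 0, "ty": 0, "tz": 0, "twist": 0.115}, {"tx": 0, "ty": 0, "tz": 0, "twist": 0.115}]}}

```text
t: 12.35
eef_pos: [0.5733, 0.2809, 0.1005]
ee_rot: [3.139, -0.001, -0.321]
force: [2.9, -7.7, 3.1]
width: 0.0426
gripper_force: 20.0
```

```bash
python3 -c "
from go import *
go();print(get_state()['moment'])"
```

```text
t 12.35 pos [0.5733 0.2809 0.1005] yaw -0.321 F [ 2.9 -7.7  3.1] w 0.0426 q6 0.49
[-2.38260361 -1.09721529  0.62534598]
```

The moment has risen, so the head is at its end stop. Opening, then lifting.

Request:
{"method": "arm_command", "body": {"commands": [{"tx": 0, "ty": 0, "tz": 0, "twist": 0}, {"tx": 0, "ty": 0, "tz": 0, "twist": 0}, {"tx": 0, "ty": 0, "tz": 0, "twist": 0}, {"tx": 0, "ty": 0, "tz": 0, "twist": 0}, {"tx": 0, "ty": 0, "tz": 0, "twist": 0}, {"tx": 0, "ty": 0, "tz": 0, "twist": 0}, {"tx": 0, "ty": 0, "tz": 0, "twist": 0}, {"tx": 0, "ty": 0, "tz": 0, "twist": 0}], "claw": 0.66}}

```text
t: 13.02
eef_pos: [0.5725, 0.2828, 0.1]
ee_rot: [3.142, 0.0, -0.321]
force: [0.3, 0.2, -0.1]
width: 0.0578
gripper_force: 0.0
```

Request:
{"method": "arm_command", "body": {"commands": [{"tx": 0, "ty": 0, "tz": -0.05, "twist": 0}, {"tx": 0, "ty": 0, "tz": -0.12, "twist": 0}, {"tx": 0, "ty": 0, "tz": -0.2, "twist": 0}, {"tx": 0, "ty": 0, "tz": -0.3, "twist": 0}, {"tx": -0.1, "ty": 0, "tz": -0.4, "twist": 0}, {"tx": -0.25, "ty": 0, "tz": -0.45, "twist": 0}, {"tx": -0.4, "ty": 0, "tz": -0.45, "twist": 0}, {"tx": -0.5, "ty": 0, "tz": -0.45, "twist": 0}]}}

```text
t: 13.68
eef_pos: [0.4521, 0.3229, 0.2138]
ee_rot: [-3.139, -0.0, -0.321]
force: [-0.5, 1.0, -1.1]
width: 0.058
gripper_force: 0.0
```

```bash
python3 -c "
from go import *
red('scene','s8')
im=cv2.imread('pics/s8.png').astype(int);m=((im[:,:,0]>130)&(im[:,:,2]<90)&(im[:,:,1]<120)).astype(np.uint8)
n,l,st,ce=cv2.connectedComponentsWithStats(m)
print([(ce[i].round(1).tolist(),st[i,4]) for i in range(1,n) if st[i,4]>30])
a=cv2.imread('pics/s0.png');b=cv2.imread('pics/s8.png')
f=lambda i:cv2.resize(i[130:270,140:350],(399,266),interpolation=2)
g=lambda i:cv2.resize(i[155:225,145:235],(399,310),interpolation=2)
cv2.imwrite('pics/v8.png',np.hstack([np.vstack([f(a),g(a)]),np.vstack([f(b),g(b)])]))
go()"
```

```text
scene red [([177, 176, 16, 12, 75], [186.1, 183.1])]
[(array([179.9, 176.9]), 0.83)]
[([491.8, 3.0], np.int32(34)), ([467.8, 29.0], np.int32(52)), ([275.1, 142.3], np.int32(67)), ([225.0, 146.9], np.int32(73)), ([316.0, 168.7], np.int32(62)), ([335.7, 272.5], np.int32(81))]
t 13.78 pos [0.4513 0.3231 0.2136] yaw -0.319 F [-0.1 -0.   0.1] w 0.0579 q6 0.28
```

View pics/v8.png

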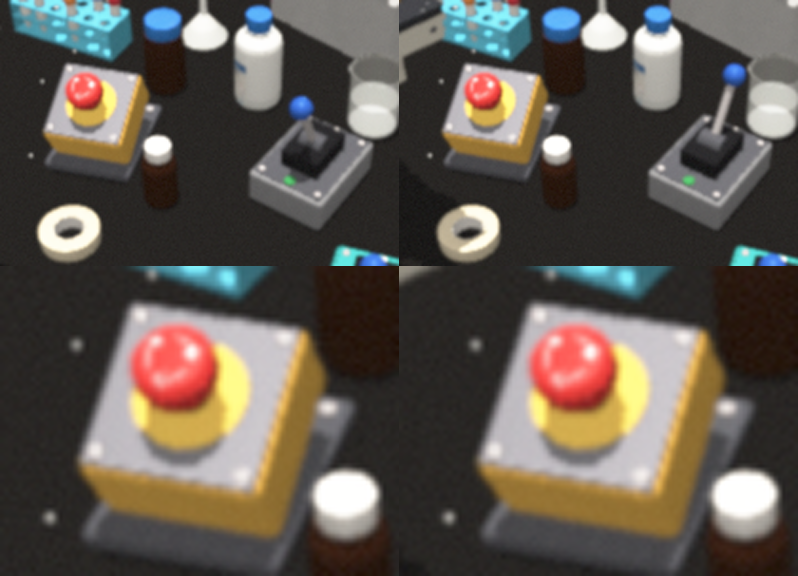

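The head is back at its starting pixel (186.1,183.1), so it is fully up. The lever ball is at (316,169), which is OFF, and the bystanders have not moved.

```bash
python3 -c "
from station import *
print(job_done())"
```

```text
the job is handed in; nothing more can be done
None
```

The mixer reset is done and handed in at about 14 s: the stop was pressed and latched, the lever moved to OFF, and the red head turned to reset and sprang fully up, with nothing else moved in the last picture.

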